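Shut the tostada bin past its spring catch

ROBOT

A 7-joint arm with a two-finger parallel gripper is mounted at the origin on the work surface. World frame = base frame: x ahead of the robot, y to its left, z up, the work surface at z = 0. Lengths are in m, angles in degrees, forces in N, time in s.
With the tool pointing down it reaches from about 0.425 to 0.875 m from the base axis. Payload 4.7 kg.
Tool frame: the origin (TCP) lies at the very end of the fingers, on their centre line; the grasp point (between the pads) lies 19 mm behind it; z points along the fingers, y is the direction in which the jaws open and shut (so a half turn about z gives the same grasp; the last joint's range is limited). The gripper opens to 87 mm and grips with 3 to 60 N. Pads are 19 mm wide; open, the fingers measure 117 mm over their backs; the gripper's body (75 mm by 190 mm) begins 51 mm behind the grasp point.
Start: joints at [-73.39, 18.392, -4.016, 83.108, 1.295, 78.541, -3.26], TCP at [0.177, 0.625, 0.223] pointing down, gripper open.
Joint ranges: [-163.93, 163.93], [-17.29, 119.83], [-79.2, 71.16], [3.27, 140.29], [-89.18, 269.18], [5.43, 117.66], [-154.24, 154.24]. Speed limits (degrees/s): [147.25, 147.25, 180, 180, 180, 180, 180].

INTERFACE

Orientations are given as [roll, pitch, yaw] about the fixed x, y, z axes, in that order (R = Rz(yaw) Ry(pitch) Rx(roll)).
In Python, from cell import monitor, read_camera, camera_info, env, look_for gives the robot as it stands.
- The arm moves only by the tool servo_tool, never from a script. Its argument "commands" is one flat list of numbers, 6 for each row, row after row: the shift along the tool's x, y, z in mm, then the turn, a rotation vector about the tool's x, y, z in degrees. A call has 1 to 10 rows; each row shifts and turns the commanded pose from where the row before left it, along the tool's axes as they then stand; what a row does not reach is not made up. A row lasts 1/10 s, in which the tool goes at most 50 mm and 8.59 degrees, less where a joint would pass 70% of its speed; a pose out of reach is approached as far as the arm can. A call is refused whole if a number of a shift passes 50 or a number of a turn 8.59, either way. A call with a gripper value outside its range is refused whole. "jaw" is the finger opening in mm, from 0 to 87, set as the call begins (left out, the last holds). The fingers move at their own pace and stop on an object; "newtons" is the grip in N (left out, the last holds). Time passes only in rows, so rows that do not move let the fingers close. It gives the time, the measured TCP pose, the force and the opening at its end, in the units of the state.
- monitor.get_obs(): the state, without advancing time (a new reading comes with each control period).
- read_camera(name): name is "scene" or "top" or "wrist"; returns (picture, depth): 420x560x3 uint8, red, green, blue; 420x560 float32, m along the optical axis (not along the pixel's ray), 0 where there is no reading.
- camera_info(name): a dict with "camera_matrix" (3x3 intrinsics, pixels), "R" (3x3) and "t" (3): a world point X has camera coordinates R X + t; the wrist camera has in their place "T_tool_cam" (4x4, takes a point from camera to tool coordinates, whose origin is the TCP and whose axes are the flange's). Camera axes: x right, y down, z forward; pixel columns grow to the right and rows downward; lengths in m; the calibration is good to about 2 mm. A picture is of the moment at which its call begins: read the wrist's pose just before it. camera_info takes no time and is no camera call.
- env.sign_off(): hands the job in, once; it reports no verdict.
Trained networks look in the newest picture that a camera, given by its name, has taken for a name from the list of things; names that differ only in an ending like _2 or _b are one class to them, and where a whole thing is asked for, a point or a joint stands for the part that bears it (a point fixed in the world has none). Each returns a list of dicts, best first, with "conf" (0 to 1); they miss things now and then, are a little off and sometimes report something else, mostly with a low value. They report only what shows in the picture. A call takes as long as a camera call. They do not tell look-alikes from the thing itself.
- look_for(camera, label): "box" ([left, top, width, height] in pixels, round what is visible of it).
The state is a dict: "time_s": time; "qpos": joint angles; "joint_velocities": joint speeds; "effort": joint torques, N m; "tool_pos": TCP position; "tool_rot": TCP orientation; "force": force on the tool from outside, world axes, zero at the start; "wrist_torque": the same for the moment, N m; "grip_width": finger opening in m.
Only numpy, scipy, OpenCV 4.12 (cv2) and the standard library are available. Lean on these libraries where they do the work, as an engineer would, in place of code of your own. Each camera call takes 0.05 s, during which the arm holds its last target.

TASK

Shut the sliding lid of the tostada bin: press the spring bar along the bin's side down with a fingertip and, keeping it down, push the lid's arm along so that the lid passes over the catch, until the lid is fully home and the bar has sprung back up with the catch behind the lid. Only press and push: do not lift the lid, and leave the other things on the counter where they are.

Things in the scene. Friction and masses are not known exactly. Their poses are not given: they have to be found in the camera images.
- bin: White bin fixed to the counter, 290 long (x) x 122 wide (y) x 83 mm high. Origin on the counter under the catch tooth; x = closing direction, z up. It spans x = -165 to +125 mm; below x = -8 a deck where the lid is parked, above it the opening with tostadas. The press bar is on the side nearer the robot (-y); it closes towards the robot's right. Lipped guide rails, tops 83 mm up, 2 mm side play.
- catch (a joint): Spring catch: how far its press bar is pushed down, m; 0 = up, 0.016 = bottom stop. Springs back by itself; takes about 3 N at 0 and 9 N at 0.016. The lid passes over its tooth when it is down by more than 0.009.
- tooth (a point): Top centre of the catch tooth, a post 10 mm long (bin x = -5 to +5 mm) and 12 mm wide that rises between deck and opening and moves with the press bar. Up, its top is 77.5 mm above the counter and blocks the lid. When the lid is home it springs up 4 mm behind the lid's rear edge.
- bar_top (a point): Centre of the press bar's flat top face (moves down with the bar), 100 mm above the counter when up. A plain aluminium strip 225 mm long (along bin x, from -130 to +95 mm in the bin's frame), 28 mm wide, centred at bin y = -80 mm. Joined to the tooth; it can be pressed anywhere along its length and fingertips slide along it.
- lid: Steel sliding lid, plate 110 x 110 x 6 mm, about 0.35 kg, in the bin's rails, underside 70 mm above the counter. Origin at the centre of its underside, axes as the bin's. Parked at first with its front edge (origin + 55 mm) 8 to 45 mm short of the tooth. Slides with a few newtons. Home, it stands against the end wall, origin at bin x = +64 mm, y = 0.
- push_face (a point): Middle of the rear face (towards bin -x) of the lid's arm, over the press bar's middle line. The arm is 12 mm thick (x), 13 mm high, reaches across the bar (bin y = -32 to -96 mm), underside 105 mm and top 118 mm above the counter. A finger standing on the bar behind this face pushes the lid as it moves to +x. 19 mm ahead of the lid's origin in x: bin x = 83 mm when the lid is home.
- weight: bystander: brass scale weight, 42 mm wide, 60 mm high, standing on the robot's side of the bin; origin under its centre
- dish: bystander: white ceramic dish, 76 mm wide, 40 mm high, on the robot's side of the bin; origin under its centre
- jar: bystander: amber glass jar, 64 mm wide, 100 mm high, beyond the bin; origin under its centre
- tin: bystander: open steel cup, 72 mm wide, 85 mm high, beyond the bin; origin under its centre
- pack: bystander: stack of tostadas, 130 mm wide, 70 mm high, to the right; origin under its centre
- pack2: bystander: stack of tostadas, 120 mm wide, 50 mm high, to the left; origin under its centre
- spatula: bystander: spatula lying on the counter, to the right
There are look-alikes about, which are no part of the job. What is shaped like the lid but green or turquoise is not meant.

How it is judged:
By the outcome, as a careful person would: the job done as asked, in the order asked, and still so for the second after the job is handed in, with the robot touching nothing.
It also fails if it takes over 38 s, if anything falls off the work surface, if the arm or the gripper's body presses on something with over 40 N, if the wrist force passes 120 N, or if a joint passes its speed limit or range.

## Working session

There is one attempt and no reset: what is moved stays moved. The work goes in short steps, Python scripts to look and compute and a tool call to move; the robot and the scene stay as the last step left them, time stands still between calls to the robot, and variables do not carry over. Pictures are saved under pics/ and viewed, and the job is handed in when it is done.

Besides the shell and the picture viewer there is one more tool, called after "Call:" by a JSON object that holds its "op" and its "data". servo_tool: Moves the arm, as the interface text tells. Its arguments: {"type":"object","properties":{"commands":{"type":"array","items":{"type":"number"}},"jaw":{"type":"number"},"newtons":{"type":"number"}},"required":["commands"]}

```bash
ls; mkdir -p pics; cat > h.py <<'E'
from cell import monitor, read_camera, camera_info, env, look_for
import numpy as np, cv2
from scipy.spatial.transform import Rotation as Ro
np.set_printoptions(precision=4,suppress=True)
def shot(n,f):
    o=monitor.get_obs(); im,d=read_camera(n)
    cv2.imwrite('pics/'+f+'.png',im[:,:,::-1]); np.savez('pics/'+f+'.npz',im=im,d=d,p=o['tool_pos'],r=o['tool_rot'])
    return im,d
def world(n,f):
    z=np.load('pics/'+f+'.npz'); d=z['d']; c=camera_info(n); K=np.array(c['camera_matrix'])
    v,u=np.mgrid[:d.shape[0],:d.shape[1]]
    P=np.stack([(u-K[0,2])/K[0,0]*d,(v-K[1,2])/K[1,1]*d,d],-1)
    if n=='wrist':
        T=np.array(c['T_tool_cam']); P=P@T[:3,:3].T+T[:3,3]
        R=Ro.from_euler('xyz',z['r'],degrees=True).as_matrix(); return P@R.T+z['p'],d,z['im']
    return (P-np.array(c['t']))@np.array(c['R']),d,z['im']
E
python3 - <<'E'
from h import *
print(monitor.get_obs())
for n in('scene','top'):
    shot(n,n+'1')
    for l in('bin','lid','catch','push_face','weight','dish'):print(n,l,look_for(n,l)[:4])
print(camera_info('top'))
E
```

```text
pics
{'time_s': 0.0, 'qpos': array([-73.3884,  18.4396,  -4.0147,  83.1752,   1.2955,  78.54  ,
        -3.2601]), 'joint_velocities': array([-0.0362, -0.014 , -0.0652,  0.0368, -0.065 ,  0.048 , -0.0121]), 'effort': array([  0.0001, -49.1281,  -0.4036, -31.2526,  -0.0639,   0.044 ,
         0.0002]), 'tool_pos': array([0.1769, 0.6249, 0.2215]), 'tool_rot': array([-179.8905,    0.0065,  164.1973]), 'force': array([-0.9692,  0.0908, -0.3949]), 'wrist_torque': array([-0.0139, -0.0039, -0.0232]), 'grip_width': 0.08686026507328666}
scene bin [{'box': [285.5, 194.5, 111.3, 91.3], 'conf': 0.6}]
scene lid [{'box': [399.8, 196.1, 38.6, 27.7], 'conf': 0.85}, {'box': [326.0, 195.7, 54.5, 43.3], 'conf': 0.82}, {'box': [234.5, 160.7, 42.2, 44.9], 'conf': 0.66}, {'box': [227.9, 288.0, 72.2, 54.9], 'conf': 0.58}]
scene catch [{'box': [287.0, 195.0, 69.6, 41.0], 'conf': 0.7}]
scene push_face [{'box': [398.8, 197.6, 42.8, 28.1], 'conf': 0.73}, {'box': [226.6, 290.4, 74.5, 48.2], 'conf': 0.71}, {'box': [238.0, 164.8, 40.6, 37.9], 'conf': 0.63}, {'box': [325.4, 198.6, 57.2, 41.9], 'conf': 0.6}]
scene 
[... 291 characters left out ...]
57}]
top catch [{'box': [211.1, 179.6, 72.3, 33.8], 'conf': 0.9}]
top push_face [{'box': [200.5, 269.9, 48.3, 40.1], 'conf': 0.88}, {'box': [216.8, 144.2, 44.3, 51.6], 'conf': 0.79}, {'box': [326.0, 162.6, 38.3, 47.2], 'conf': 0.78}, {'box': [400.5, 188.6, 50.6, 44.1], 'conf': 0.16}]
top weight [{'box': [221.2, 214.3, 16.7, 13.7], 'conf': 0.57}]
top dish [{'box': [253.9, 219.9, 25.2, 26.8], 'conf': 0.6}]
{'camera_matrix': array([[538.2355,   0.    , 275.7644],
       [  0.    , 538.2355, 218.6864],
       [  0.    ,   0.    ,   1.    ]]), 'R': array([[ 0.0262, -0.9997, -0.0033],
       [-0.9916, -0.0256, -0.1268],
       [ 0.1266,  0.0066, -0.9919]]), 't': array([-0.0156,  0.526 ,  1.6153])}
```

```bash
python3 - <<'E'
from h import *
for n in('scene','top'):
    im=cv2.imread(f'pics/{n}1.png')
    cv2.imwrite(f'pics/{n}1_crop.png',cv2.resize(im[90:360,120:480],None,fx=2.2,fy=2.2,interpolation=cv2.INTER_CUBIC))
E
```

```text
(no output)
```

View pics/scene1.png

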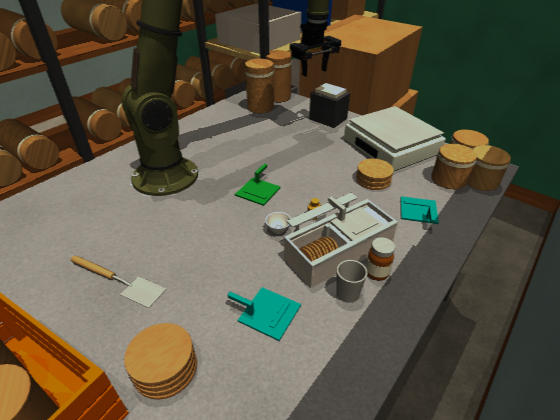

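View pics/top1_crop.png

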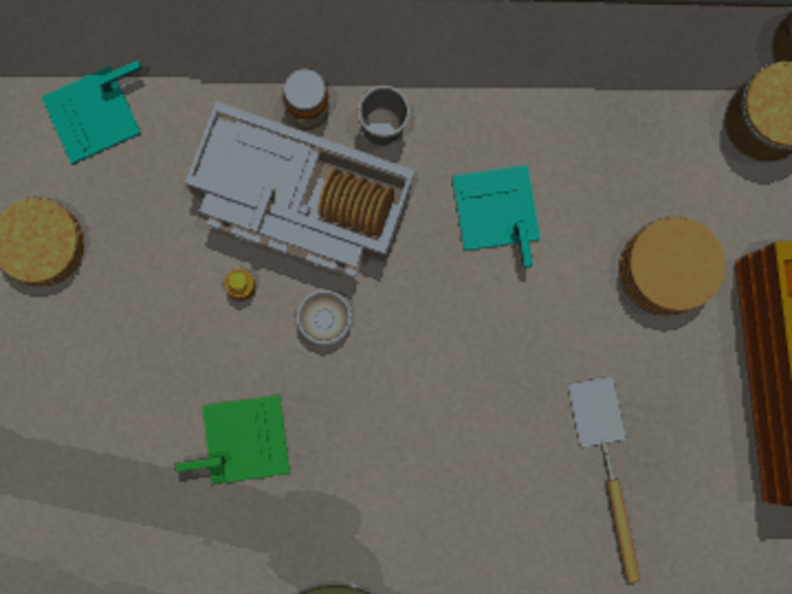

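The white lid parked in the bin (top image about (240,165)) is the one I want. The turquoise lids at (160,140) and (345,183) and the green one at (230,290) are look-alikes. Next I'll measure the bar, arm and bin from depth.

```bash
python3 - <<'E'
from h import *
im=cv2.imread('pics/top1.png'); cv2.imwrite('pics/top1_c.png',cv2.resize(im[130:225,195:320],None,fx=6,fy=6,interpolation=cv2.INTER_CUBIC))
P,d,im=world('top','top1')
m=np.zeros(d.shape,bool); m[130:220,195:315]=1; m&=d>0
print('counter z',np.median(P[235:260,330:360,2]))
for lo,hi in((.06,.072),(.072,.079),(.079,.088),(.094,.105),(.112,.124)):
    k=m&(P[...,2]>lo)&(P[...,2]<hi); q=P[k]; 
    r=cv2.minAreaRect(q[:,:2].astype(np.float32)*1000)
    print(lo,k.sum(),np.median(q[:,2]),q[:,:2].mean(0),r, cv2.boxPoints(r).tolist())
P,d,im=world('scene','scene1')
m=np.zeros(d.shape,bool); m[190:290,280:400]=1; m&=d>0
for lo,hi in((.079,.088),(.094,.105),(.112,.124)):
    k=m&(P[...,2]>lo)&(P[...,2]<hi); q=P[k]; 
    r=cv2.minAreaRect(q[:,:2].astype(np.float32)*1000)
    print('scene',lo,k.sum(),np.median(q[:,2]),q[:,:2].mean(0),r, cv2.boxPoints(r).tolist())
E
```

```text
counter z 0.00041912757687626034
0.06 888 0.06720253703107937 [0.6817 0.0772] ((664.1744995117188, 56.569000244140625), (246.4684600830078, 314.4881286621094), 13.960010528564453) [[506.64581298828125, 179.4391632080078], [582.5143432617188, -125.76036071777344], [821.7031860351562, -66.30116271972656], [745.8346557617188, 238.8983612060547]]
0.072 1013 0.07592831799843036 [0.6883 0.1004] ((712.8406982421875, 47.586891174316406), (291.31756591796875, 220.92164611816406), 71.76729583740234) [[562.3524169921875, -56.19822692871094], [772.182373046875, -125.31954956054688], [863.3289794921875, 151.37200927734375], [653.4990234375, 220.4933319091797]]
0.079 1135 0.08259360209328862 [0.6777 0.0651] ((711.4112548828125, 47.61627197265625), (289.97528076171875, 219.8882293701172), 72.24430084228516) [[562.489013671875, -56.936500549316406], [771.9029541015625, -123.99340057373047], [860.33349609375, 152.16903686523438], [650.9195556640625, 219.2259521484375]]
0.094 724 0.09999352052582192 [0.6223 0.0771] ((688.9080810546875, 38.592430114746094), (251.37905883789062, 246.16580200195312), 71.
[... 736 characters left out ...]
7719726562, 158.80636596679688], [631.3278198242188, 227.7047882080078]]
scene 0.094 881 0.09864597333202287 [0.6566 0.0708] ((686.1051025390625, 54.06291198730469), (225.62646484375, 237.00596618652344), 71.46487426757812) [[537.8872680664062, -15.228134155273438], [762.5994262695312, -90.56901550292969], [834.3229370117188, 123.35395812988281], [609.6107788085938, 198.69483947753906]]
scene 0.112 86 0.11627976239629544 [0.6163 0.1103] ((615.2335205078125, 111.87240600585938), (13.87020206451416, 63.5238037109375), 72.31097412109375) [[582.8660888671875, 114.91606903076172], [643.386474609375, 95.61432647705078], [647.6009521484375, 108.82874298095703], [587.08056640625, 128.1304931640625]]
```

View pics/top1_c.png

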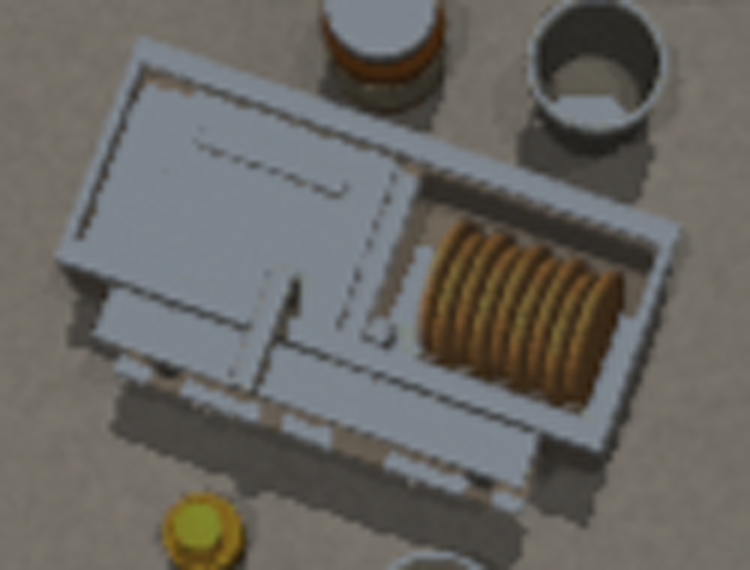

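```bash
python3 - <<'E'
from h import *
for n,dz in(('top',0),('scene',-.0015)):
    P,d,im=world(n,n+'1')
    m=np.zeros(d.shape,bool); m[130:290,195:400]=1; m&=d>0
    th=np.radians(180+72.2)
    for it in range(3):
        x=np.array([np.cos(th),np.sin(th)]); y=np.array([-x[1],x[0]])
        a=P[...,:2]@x; b=P[...,:2]@y
        a0=np.array([.6148,.1106])@x; b0=np.array([.6148,.1106])@y
        k=m&(abs(P[...,2]-.1-dz)<.0035)&(b-b0>-.036)&(b-b0<.004)&(a-a0>-.12)&(a-a0<.2)
        q=P[k]; r=cv2.minAreaRect((q[:,:2]*1000).astype(np.float32))
        L=cv2.fitLine((q[:,:2]*1000).astype(np.float32),cv2.DIST_L2,0,.01,.01).ravel()
        print(n,k.sum(),r, L, np.degrees(np.arctan2(-L[1],-L[0])), 'bar z',np.median(q[:,2]))
        th=np.radians(180+max(r[2],0) if r[2]>45 else 180+90+r[2]) 
    c=np.array(r[0])/1000
    k2=m&(P[...,2]>.112)&(P[...,2]<.124); ar=cv2.minAreaRect((P[k2][:,:2]*1000).astype(np.float32)); ac=np.array(ar[0])/1000
    # bin frame origin: bar centre at bin x=-17.5,y=-80
    org=c+.0175*x+.080*y
    print('origin',org,'yaw',np.degrees(th),'x',x,'arm centre in bin',(ac-org)@x,(ac-org)@y)
    # outer rail rect
    k=m&(abs(P[...,2]-.083-dz)<.002); X=(P[k][:,:2]-org); print('rail a',np.percentile(X@x,[0.5,99.5]),'b',np.percentile(X@y,[.5,2,98,99.5]))
    w=[(.5,0)]
E
```

```text
top 449 ((589.9103393554688, 84.83212280273438), (225.22042846679688, 29.14058494567871), 71.81425476074219) [  0.3115   0.9503 588.6361  82.4191] -108.14711 bar z 0.100103414742679
top 449 ((589.9103393554688, 84.83212280273438), (225.22042846679688, 29.14058494567871), 71.81425476074219) [  0.3115   0.9503 588.6361  82.4191] -108.14711 bar z 0.100103414742679
top 449 ((589.9103393554688, 84.83212280273438), (225.22042846679688, 29.14058494567871), 71.81425476074219) [  0.3115   0.9503 588.6361  82.4191] -108.14711 bar z 0.100103414742679
origin [0.6605 0.0432] yaw 251.81425476074222 x [-0.3121 -0.95  ] arm centre in bin -0.049750322505037775 -0.06440154997763498
rail a [-0.1645  0.1248] b [-0.0615 -0.061   0.1446  0.1548]
scene 538 ((588.5181884765625, 86.78361511230469), (225.6147918701172, 31.274539947509766), 71.66136169433594) [  0.314    0.9494 586.2382  75.6588] -108.29917 bar z 0.09852284372586595
scene 538 ((588.5181884765625, 86.78361511230469), (225.6147918701172, 31.274539947509766), 71.66136169433594) [  0.314    0.9494 586.2382  75.6588] -108.29917 bar z 0.09852284372586595
scene 538 ((588.5181884765625, 86.78361511230469), (225.6147918701172, 31.274539947509766), 71.66136169433594) [  0.314    0.9494 586.2382  75.6588] -108.29917 bar z 0.09852284372586595
origin [0.6589 0.045 ] yaw 251.66136169433594 x [-0.3146 -0.9492] arm centre in bin -0.04972011577818343 -0.06253525631062101
rail a [-0.4398  0.1251] b [-0.2917 -0.0651  0.151   0.1587]
```

Top and scene agree: bin origin is about (0.660, 0.044) with yaw about -108.2°. The arm's rear face is at bin x ≈ -56 mm, so the lid edge is about 15 mm short of the tooth. I'll approach with the jaws shut. Tool y already lies nearly along bin -x.

Call:
{"op": "servo_tool", "data": {"commands": [-34, -21, 0, 0, 0, 0.4, -34, -21, 0, 0, 0, 0.4, -34, -21, 0, 0, 0, 0.4, -34, -21, 0, 0, 0, 0.4, -34, -21, 0, 0, 0, 0.4, -34, -21, 0, 0, 0, 0.4, -34, -21, 0, 0, 0, 0, -34, -21, 0, 0, 0, 0, -34, -21, 0, 0, 0, 0, -34, -21, 0, 0, 0, 0], "jaw": 0, "newtons": 20}}

```text
time_s: 1.7
tool_pos: [0.4398, 0.3222, 0.2229]
tool_rot: [180.0, 0.0, 161.8]
force: [0.6, -0.3, -0.9]
grip_width: 0.015
```

Call:
{"op": "servo_tool", "data": {"commands": [-34, -17, 0, 0, 0, 0, -34, -17, 0, 0, 0, 0, -34, -17, 0, 0, 0, 0, -34, -17, 0, 0, 0, 0, -34, -17, 0, 0, 0, 0, 0, 0, 0, 0, 0, 0, 0, 0, 0, 0, 0, 0]}}

```text
time_s: 2.4
tool_pos: [0.5742, 0.1889, 0.2225]
tool_rot: [-180.0, -0.0, 161.7]
force: [-1.6, 0.1, -0.3]
grip_width: 0.0005
```

```bash
cat >> h.py <<'E'
ORG=np.array([.660,.044]); th=np.radians(-108.2); BX=np.array([np.cos(th),np.sin(th)]); BY=np.array([-BX[1],BX[0]])
def st():
    o=monitor.get_obs(); p=o['tool_pos']; e=p[:2]-ORG
    print(o['time_s'],p,o['tool_rot'],'bin mm',e@BX*1000,e@BY*1000,'F',o['force'],'grip',o['grip_width'],o['qpos'])
E
python3 -c "
from h import *
st()
"
```

```text
2.4 [0.5742 0.1889 0.2225] [-179.9998   -0.0143  161.6648] bin mm -110.82507813140745 -126.78711457989286 F [-1.5647  0.1179 -0.2776] grip 0.000501440422956782 [-36.8958  12.9802  19.0884  90.6957  -4.3309  77.063   54.376 ]
```

Call:
{"op": "servo_tool", "data": {"commands": [-24, -11, 15, 0, 0, 0, -23, -11, 20, 0, 0, 0, 0, 0, 20, 0, 0, 0, 0, 0, 10, 0, 0, 0, 0, 0, 0, 0, 0, 0]}}

```text
time_s: 2.9
tool_pos: [0.6096, 0.1561, 0.1559]
tool_rot: [-179.9, -0.2, 162.0]
force: [-0.2, 0.4, -0.2]
grip_width: 0.0004
```

```bash
python3 -c "
from h import *
st()
shot('wrist','w1')
shot('scene','s2')
im=cv2.imread('pics/s2.png'); cv2.imwrite('pics/s2c.png',cv2.resize(im[150:300,220:440],None,fx=3.4,fy=3.4,interpolation=cv2.INTER_CUBIC))
c=camera_info('wrist');print(c)
P,d,im=world('wrist','w1')
m=(d>0)
for lo,hi in((.095,.104),(.112,.123)):
    k=m&(P[...,2]>lo)&(P[...,2]<hi);X=P[k][:,:2]-ORG
    print(k.sum(), np.percentile(X@BX*1000,[1,5,50,95,99]),np.percentile(X@BY*1000,[1,5,50,95,99]))
"
```

```text
2.9 [0.6096 0.1561 0.1559] [-179.947    -0.1952  161.9578] bin mm -90.75839343875612 -82.88978162742877 F [-0.2305  0.3887 -0.2208] grip 0.00041929554942725155 [-33.0427  18.6608  20.1208  91.7918  -6.7494  70.9322  60.2928]
{'camera_matrix': array([[341.3818,   0.    , 281.416 ],
       [  0.    , 341.3818, 213.9366],
       [  0.    ,   0.    ,   1.    ]]), 'T_tool_cam': array([[-0.0006, -0.971 , -0.2389,  0.0646],
       [ 1.    , -0.0007,  0.0001, -0.0008],
       [-0.0003, -0.2389,  0.971 , -0.1614],
       [ 0.    ,  0.    ,  0.    ,  1.    ]])}
10502 [-127.6176 -116.3851    8.7281   85.1957   92.1482] [-96.2225 -95.8071 -85.799  -71.386  -69.1291]
438 [-56.7107 -56.4438 -51.2534 -45.708  -44.8601] [-98.0994 -97.8032 -92.0139 -85.9011 -85.2389]
```

View pics/w1.png

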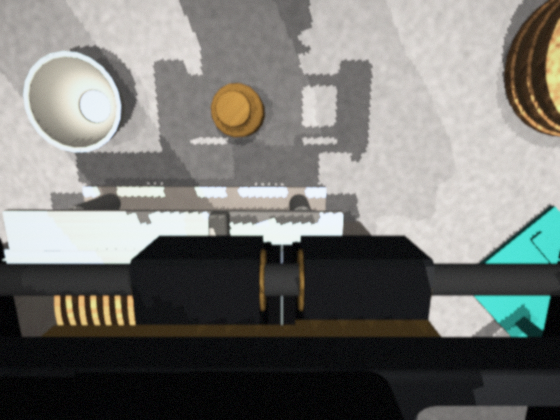

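View pics/s2c.png

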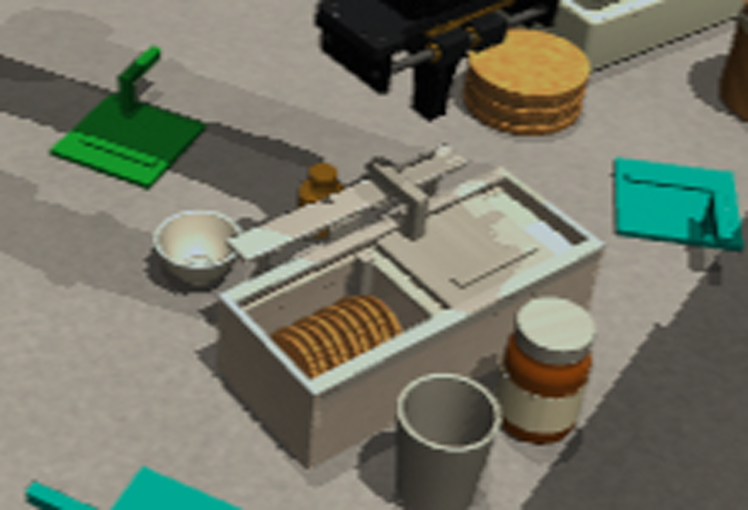

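Wrist picture: jaws shut at (282,280) over the bar, arm seen at about (218,225), weight at (235,105). All clear of the fingers. Next I'll check the carriage depth above the tips.

```bash
python3 -c "
from h import *
P,d,im=world('wrist','w1')
for v,u in((280,282),(260,200),(245,200),(280,200),(260,270),(280,262),(260,300),(260,350),(245,275)):
    X=P[v,u]; e=X[:2]-ORG; print((u,v),d[v,u],'z above tip',X[2]-.1559,'bin',e@BX+.0908,e@BY+.083)
"
```

```text
(282, 280) 0.08014068 z above tip 0.08736352863889993 bin 0.0006895175749350307 -0.029932724354615484
(200, 260) 0.073559344 z above tip 0.09245557249162789 bin 0.018381307991004722 -0.03687156117600447
(200, 245) 0.08220211 z above tip 0.08348124175338964 bin 0.02044915543332182 -0.03720736835826077
(200, 280) 0.07505589 z above tip 0.09208514453235173 bin 0.01872813052577764 -0.032048555041905305
(270, 260) 0.14864579 z above tip 0.021862700416892755 bin 0.005796509455252258 -0.00935872839400867
(262, 280) 0.07882339 z above tip 0.08858670054377302 bin 0.005310054057680827 -0.030480975337421667
(300, 260) 0.080521524 z above tip 0.08589636815449134 bin -0.003546331811033976 -0.034364990579883056
(350, 260) 0.07350485 z above tip 0.09248551137767663 bin -0.01392895254949611 -0.03696077245737972
(275, 245) 0.16823399 z above tip 0.0017058601415596841 bin 0.004000819495991181 -0.009362026233510706
```

Call:
{"op": "servo_tool", "data": {"commands": [-1, 0, 15, 0, 0, 0, 0, 0, 15, 0, 0, 0, 0, 0, 10, 0, 0, 0, 0, 0, 0, 0, 0, 0, 0, 0, 0, 0, 0, 0]}}

```text
time_s: 3.5
tool_pos: [0.6123, 0.1538, 0.1171]
tool_rot: [-180.0, -0.0, 161.8]
force: [0.4, 0.0, 0.6]
grip_width: 0.0002
```

```bash
python3 -c "
from h import *
st()
"
```

```text
3.5 [0.6123 0.1538 0.1171] [-179.9709   -0.0358  161.7921] bin mm -89.37486697371149 -79.59579124206596 F [0.4303 0.0267 0.6175] grip 0.00021795849895838774 [-32.5978  20.6127  19.9325  93.9908  -7.499   66.7608  60.9215]
```

Call:
{"op": "servo_tool", "data": {"commands": [1, 0, 10, 0, 0, 0, 0, 0, 8, 0, 0, 0, 0, 0, 5, 0, 0, 0, 0, 0, 4, 0, 0, 0, 0, 0, 4, 0, 0, 0, 0, 0, 0, 0, 0, 0, 0, 0, 0, 0, 0, 0]}}

```text
time_s: 4.2
tool_pos: [0.6119, 0.1544, 0.0877]
tool_rot: [179.9, 0.0, 161.8]
force: [-1.5, -0.7, 7.5]
grip_width: 0.0003
```

```bash
python3 -c "
from h import *
st()
shot('top','t3')
P,d,im=world('top','t3')
e=P[...,:2]-ORG;a=e@BX;b=e@BY
k=(d>0)&(abs(b+.08)<.009)&(a>-.03)&(a<.085)&(P[...,2]>.06)
print('bar z',np.median(P[k][:,2]),k.sum())
"
```

```text
4.2 [0.6119 0.1544 0.0877] [179.9461   0.0238 161.8008] bin mm -89.85966670651277 -80.19757510259721 F [-1.5368 -0.6512  7.5163] grip 0.00027662124701065044 [-32.3759  22.0957  19.6179  95.669   -8.1432  63.5865  61.337 ]
bar z 0.09020133748383093 273
```

Call:
{"op": "servo_tool", "data": {"commands": [0, 0, 2, 0, 0, 0, 0, 0, 0, 0, 0, 0, 0, -5, 0, 0, 0, 0, 0, -5, 0, 0, 0, 0, 0, -5, 0, 0, 0, 0, 0, -5, 0, 0, 0, 0, 0, -5, 0, 0, 0, 0, 0, 0, 0, 0, 0, 0]}}

```text
time_s: 5.05
tool_pos: [0.6061, 0.1329, 0.0871]
tool_rot: [179.6, 0.2, 161.8]
force: [2.0, 3.1, 7.5]
grip_width: 0.0006
```

```bash
python3 -c "
from h import *
st()
shot('top','t4')
P,d,im=world('top','t4')
e=P[...,:2]-ORG;a=e@BX;b=e@BY
k=(d>0)&(abs(b+.08)<.009)&(a>-.03)&(a<.085)&(P[...,2]>.06)
print('bar z',np.median(P[k][:,2]),k.sum())
k=(d>0)&(b>-.1)&(b<-.03)&(a>-.1)&(a<.12)&(P[...,2]>.110)&(P[...,2]<.123)
print('arm',np.percentile(a[k],[5,50,95]),np.percentile(b[k],[5,95]),k.sum())
im=im[:,:,::-1];cv2.imwrite('pics/t4c.png',cv2.resize(im[120:240,185:325],None,fx=5,fy=5,interpolation=cv2.INTER_CUBIC))
"
```

```text
5.05 [0.6061 0.1329 0.0871] [179.6495   0.2432 161.8404] bin mm -67.58343535627203 -78.96168527739425 F [1.9574 3.129  7.4723] grip 0.0005989399128261633 [-31.1935  20.7059  20.0869  97.6241  -8.0576  62.6733  63.2022]
bar z 0.1985880899122701 358Traceback (most recent call last):
  File "<string>", line 10, in <module>
    print('arm',np.percentile(a[k],[5,50,95]),np.percentile(b[k],[5,95]),k.sum())
                ~~~~~~~~~~~~~^^^^^^^^^^^^^^^^
    return _quantile_unchecked(
        a, q, axis, out, overwrite_input, method, keepdims, weights)
    return _ureduce(a,
                    func=_quantile_ureduce_func,
    ...<5 lines>...
                    overwrite_input=overwrite_input,
                    method=method)
    r = func(a, **kwargs)
    result = _quantile(arr,
                       quantiles=q,
    ...<2 lines>...
                       out=out,
                       weights=wgt)
    slices_having_nans = np.isnan(arr[-1, ...])
                                  ~~~^^^^^^^^^
IndexError: index -1 is out of bounds for axis 0 with size 0
```

Call:
{"op": "servo_tool", "data": {"commands": [1, 0, 2, 0, 0, 0, 0, 0, 1, 0, 0, 0, 0, 0, 0, 0, 0, 0]}}

```text
time_s: 5.4
tool_pos: [0.606, 0.1329, 0.0845]
tool_rot: [179.7, 0.3, 161.8]
force: [2.7, 2.9, 8.8]
grip_width: 0.0004
```

```bash
cat >look.py <<'E'
from h import *
import sys
st(); f=sys.argv[1]
shot('scene',f)
P,d,im=world('scene',f)
e=P[...,:2]-ORG;a=e@BX;b=e@BY
k=(d>0)&(abs(b+.08)<.009)&(a>-.03)&(a<.085)&(P[...,2]>.06)&(P[...,2]<.11)
print('bar z',np.median(P[k][:,2]),np.percentile(P[k][:,2],[10,90]),k.sum())
k=(d>0)&(b>-.1)&(b<-.03)&(a>-.1)&(a<.12)&(P[...,2]>.112)&(P[...,2]<.119)
if k.sum(): print('arm',np.percentile(a[k],[5,50,95]),np.percentile(b[k],[5,95]),k.sum())
im=im[:,:,::-1];cv2.imwrite(f'pics/{f}c.png',cv2.resize(im[150:300,240:420],None,fx=4,fy=4,interpolation=cv2.INTER_CUBIC))
E
python3 look.py s4
```

```text
5.4 [0.606  0.1329 0.0845] [179.6579   0.3424 161.8429] bin mm -67.60434810477808 -79.03952508491595 F [2.7406 2.8851 8.821 ] grip 0.0004476632930667172 [-31.2256  20.7971  20.0658  97.841   -8.0458  62.2866  63.1749]
bar z 0.08278106463630187 [0.0813 0.0843] 181
arm [-0.0698 -0.0491 -0.0425] [-0.0902 -0.034 ] 94
```

View pics/s4c.png

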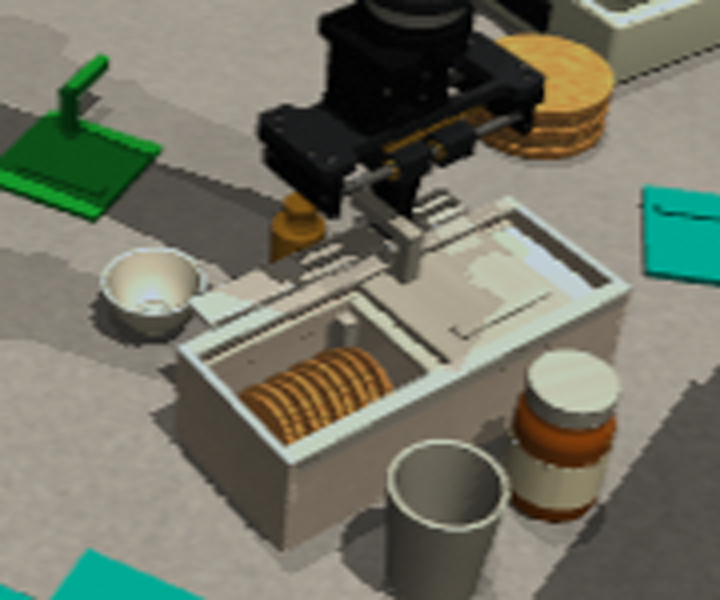

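The bar is down about 15 mm (8.8 N) and the finger stands just behind the arm. Now I'll push.

Call:
{"op": "servo_tool", "data": {"commands": [0, -6, 0, 0, 0, 0, 0, -6, 0, 0, 0, 0, 0, -6, 0, 0, 0, 0, 0, -6, 0, 0, 0, 0, 0, -6, 0, 0, 0, 0, 0, -6, 0, 0, 0, 0]}}

```text
time_s: 6.05
tool_pos: [0.5949, 0.1007, 0.0846]
tool_rot: [179.5, 0.3, 161.9]
force: [3.0, 5.2, 9.2]
grip_width: 0.0006
```

```bash
python3 look.py s5
```

```text
6.05 [0.5949 0.1007 0.0846] [179.5185   0.3335 161.9264] bin mm -33.55054464266292 -79.55724799863306 F [3.0289 5.1898 9.2441] grip 0.0006489655260930628 [-29.4571  18.8482  20.8405 100.4117  -7.8166  61.5954  65.9577]
bar z 0.0828692470838594 [0.0813 0.0849] 188
arm [-0.0306 -0.0145 -0.0091] [-0.0895 -0.0347] 98
```

View pics/s5c.png

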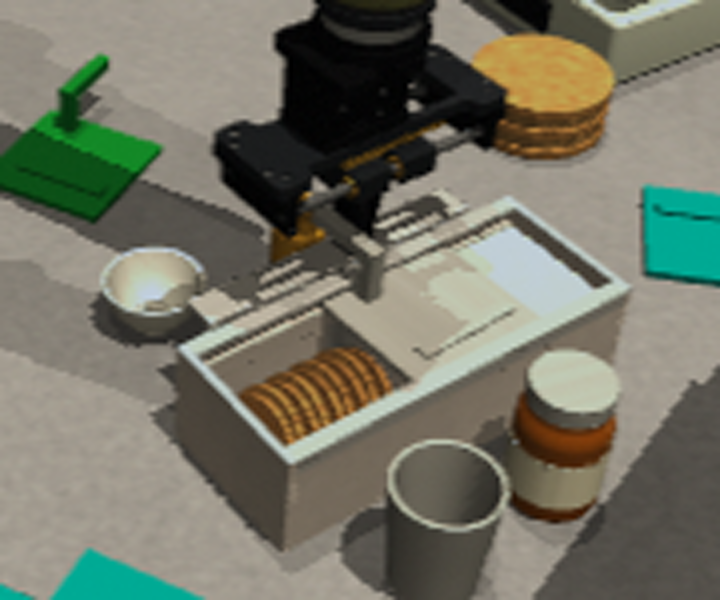

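The lid has moved with the arm and is over the tooth.

Call:
{"op": "servo_tool", "data": {"commands": [0, -8, 0, 0, 0, 0, 0, -8, 0, 0, 0, 0, 0, -8, 0, 0, 0, 0, 0, -8, 0, 0, 0, 0, 0, -8, 0, 0, 0, 0, 0, -8, 0, 0, 0, 0, 0, -8, 0, 0, 0, 0, 0, -8, 0, 0, 0, 0, 0, -8, 0, 0, 0, 0, 0, -8, 0, 0, 0, 0]}}

```text
time_s: 7.1
tool_pos: [0.5699, 0.0245, 0.0844]
tool_rot: [179.6, 0.3, 161.9]
force: [1.7, 6.5, 9.5]
grip_width: 0.0002
```

```bash
python3 look.py s6
```

```text
7.1 [0.5699 0.0245 0.0844] [179.5563   0.319  161.9325] bin mm 46.643516959304364 -79.46248926702222 F [1.675  6.4616 9.5105] grip 0.00020654636057413313 [-25.0434  15.2333  23.0665 105.1226  -7.1367  60.5446  72.7021]
bar z 0.0828433218825084 [0.0811 0.0848] 155
arm [0.0424 0.065  0.0709] [-0.0886 -0.034 ] 105
```

Remaining travel is about 25 mm, so I'll go in slower and press against the end wall.

Call:
{"op": "servo_tool", "data": {"commands": [0, -5, 0, 0, 0, 0, 0, -5, 0, 0, 0, 0, 0, -4, 0, 0, 0, 0, 0, -4, 0, 0, 0, 0, 0, -3, 0, 0, 0, 0, 0, -2, 0, 0, 0, 0]}}

```text
time_s: 7.75
tool_pos: [0.5629, 0.0026, 0.0844]
tool_rot: [179.6, 0.3, 161.9]
force: [2.3, 6.5, 9.8]
grip_width: 0.0005
```

```bash
python3 look.py s7
```

```text
7.75 [0.5629 0.0026 0.0844] [179.5653   0.328  161.9127] bin mm 69.65926060549842 -79.2870795111297 F [2.3122 6.4794 9.8359] grip 0.00048310842194237443 [-23.6815  14.3898  23.7933 106.1887  -6.9798  60.3312  74.7802]
bar z 0.082993053985487 [0.0813 0.0845] 139
arm [0.0668 0.0883 0.094 ] [-0.0886 -0.0343] 101
```

Call:
{"op": "servo_tool", "data": {"commands": [0, -2, 0, 0, 0, 0, 0, -2, 0, 0, 0, 0, 0, -2, 0, 0, 0, 0, 0, 0, 0, 0, 0, 0]}}

```text
time_s: 8.2
tool_pos: [0.5623, 0.0004, 0.085]
tool_rot: [179.3, 0.4, 162.0]
force: [4.3, 13.2, 10.6]
grip_width: 0.0004
```

```bash
python3 look.py s8
```

```text
8.2 [0.5623 0.0004 0.085 ] [179.3197   0.3937 162.0479] bin mm 71.96027175155824 -79.22486745581355 F [ 4.2782 13.217  10.6204] grip 0.0004221735367152102 [-23.3955  14.1666  23.8318 106.3721  -7.1456  60.2297  75.3401]
bar z 0.08329374205573739 [0.0819 0.0852] 139
arm [0.0705 0.0903 0.0962] [-0.0883 -0.0341] 112
```

Force jumped to 14 N with the finger at 72 mm (71 expected), so the lid is against the end wall. I'll ease back off the arm with the bar still down, then lift.

Call:
{"op": "servo_tool", "data": {"commands": [0, 3, 0, 0, 0, 0, 0, 3, 0, 0, 0, 0, 0, 3, 0, 0, 0, 0, 0, 0, -6, 0, 0, 0, 0, 0, -6, 0, 0, 0, 0, 0, -8, 0, 0, 0, 0, 0, -20, 0, 0, 0, 0, 0, -30, 0, 0, 0, 0, 0, -30, 0, 0, 0, 0, 0, 0, 0, 0, 0]}}

```text
time_s: 9.25
tool_pos: [0.5624, 0.0017, 0.1855]
tool_rot: [179.8, 0.3, 161.8]
force: [0.1, -0.0, 0.3]
grip_width: 0.0005
```

```bash
python3 look.py s9; python3 - <<'E'
from h import *
P,d,im=world('scene','s9')
e=P[...,:2]-ORG;a=e@BX;b=e@BY
k=(d>0)&(abs(a)<.004)&(abs(b)<.004); print('tooth z',np.percentile(P[k][:,2],[10,50,90]),k.sum())
k=(d>0)&(abs(b-.02)<.02)&(a>-.05)&(a<.12)&(abs(P[...,2]-.0745)<.003); print('lid a',np.percentile(a[k],[1,5,95,99]),k.sum())
E
```

```text
9.25 [0.5624 0.0017 0.1855] [179.8164   0.3119 161.8015] bin mm 70.65110640886132 -79.48424922714662 F [ 0.0947 -0.0029  0.33  ] grip 0.0005382272144327644 [-24.9281   8.8653  24.479   99.9193  -3.9334  71.6862  72.3091]
bar z 0.09879349007571699 [0.097  0.1002] 168
arm [0.0828 0.0897 0.0945] [-0.0907 -0.0342] 96Traceback (most recent call last):
  File "<stdin>", line 4, in <module>
    return _quantile_unchecked(
        a, q, axis, out, overwrite_input, method, keepdims, weights)
    return _ureduce(a,
                    func=_quantile_ureduce_func,
    ...<5 lines>...
                    overwrite_input=overwrite_input,
                    method=method)
    r = func(a, **kwargs)
    result = _quantile(arr,
                       quantiles=q,
    ...<2 lines>...
                       out=out,
                       weights=wgt)
    slices_having_nans = np.isnan(arr[-1, ...])
                                  ~~~^^^^^^^^^
IndexError: index -1 is out of bounds for axis 0 with size 0
```

View pics/s9c.png

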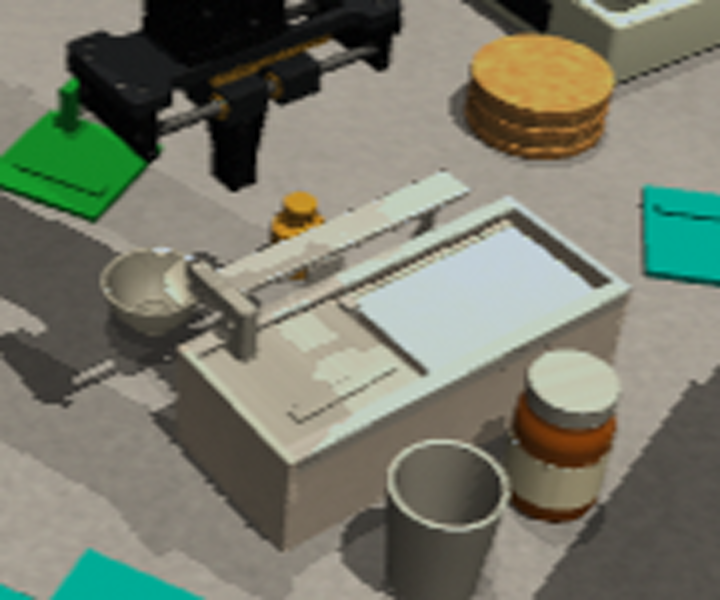

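Scene picture: the lid fills the opening, its arm at crop (235,310), and the bar is up at (340,230). Bar height is 98.8 mm in the scene camera, against 98.6 mm before pressing. The dish and weight sit where they were. I'll take one more top view for the gap behind the lid, then hand in.

```bash
python3 - <<'E'
from h import *
im=shot('top','t9')[0]
P,d,_=world('top','t9')
e=P[...,:2]-ORG;a=e@BX;b=e@BY
k=(d>0)&(b>.0)&(b<.045)&(a>-.06)&(a<.10)&(abs(P[...,2]-.076)<.0025); print('lid a',np.percentile(a[k],[0,1,5,99]) if k.sum() else None,k.sum())
print(look_for('top','weight')[:2],look_for('top','dish')[:2])
cv2.imwrite('pics/t9c.png',cv2.resize(im[120:250,185:325,::-1],None,fx=4.5,fy=4.5,interpolation=cv2.INTER_CUBIC))
E
```

```text
lid a [-0.0587 -0.0586 -0.058  -0.041 ] 7
[{'box': [223.0, 214.4, 11.7, 13.6], 'conf': 0.52}] []
```

View pics/t9c.png

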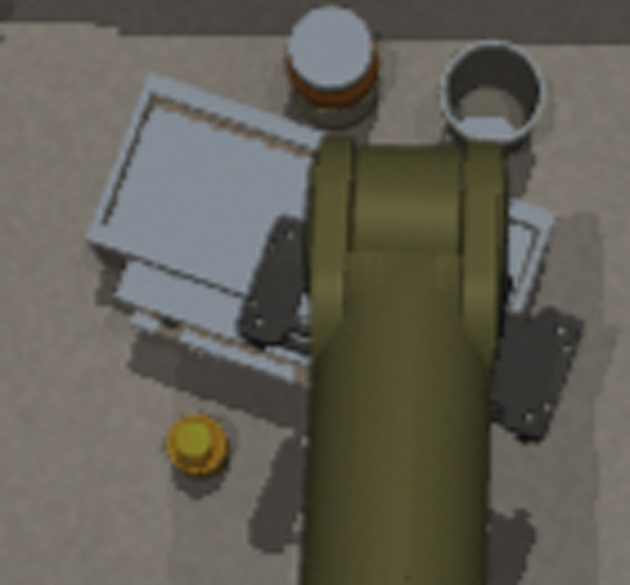

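The arm hides the opening from the top camera (t9c: lid area behind the arm at (400,250)), so I'll move it up and to the left and look again.

Call:
{"op": "servo_tool", "data": {"commands": [0, 20, -30, 0, 0, 0, 0, 40, -20, 0, 0, 0, 0, 45, 0, 0, 0, 0, 0, 45, 0, 0, 0, 0, 0, 45, 0, 0, 0, 0, 0, 45, 0, 0, 0, 0, 0, 40, 0, 0, 0, 0, 0, 20, 0, 0, 0, 0, 0, 0, 0, 0, 0, 0]}}

```text
time_s: 10.35
tool_pos: [0.6524, 0.2912, 0.2279]
tool_rot: [-179.9, -0.2, 162.1]
force: [0.5, 0.3, -1.1]
grip_width: 0.0006
```

```bash
python3 - <<'E'
from h import *
st()
im=shot('top','t10')[0]
P,d,_=world('top','t10')
e=P[...,:2]-ORG;a=e@BX;b=e@BY
k=(d>0)&(b>-.03)&(b<.045)&(a>-.03)&(a<.13)&(abs(P[...,2]-.076)<.002); print('lid a',np.percentile(a[k],[1,5,95,99]),k.sum())
k=(d>0)&(b>-.1)&(b<-.03)&(a>-.1)&(a<.12)&(P[...,2]>.114)&(P[...,2]<.123); r=cv2.minAreaRect((P[k][:,:2]*1000).astype(np.float32)); c=np.array(r[0])/1000-ORG; print('arm',c@BX,c@BY,r[1])
k=(d>0)&(abs(b+.08)<.009)&(a>-.12)&(a<.07)&(P[...,2]>.06)&(P[...,2]<.11);print('bar',np.median(P[k][:,2]))
k=(d>0)&(abs(a)<.003)&(abs(b)<.004);print('tooth z',P[k][:,2])
print(look_for('top','weight')[:2],look_for('top','dish')[:2])
cv2.imwrite('pics/t10c.png',cv2.resize(im[120:250,185:325,::-1],None,fx=4.5,fy=4.5,interpolation=cv2.INTER_CUBIC))
E
```

```text
10.35 [0.6524 0.2912 0.2279] [-179.9092   -0.2498  162.1367] bin mm -232.45782255458622 -84.45035716774957 F [ 0.4979  0.3253 -1.0884] grip 0.0006009118816912343 [-37.5374  26.8139  16.8248  72.2918  -7.6657  82.2111  50.7805]
lid a [-0.0223  0.0113  0.1136  0.1214] 359
arm 0.09016403264859989 -0.062342437175265844 (11.871742248535156, 62.61888885498047)
bar 0.10009066023937788
tooth z [0.0051 0.0023 0.0078]
[{'box': [222.2, 214.0, 14.2, 12.7], 'conf': 0.46}] [{'box': [255.5, 218.2, 22.1, 25.8], 'conf': 0.82}]
```

View pics/t10c.png

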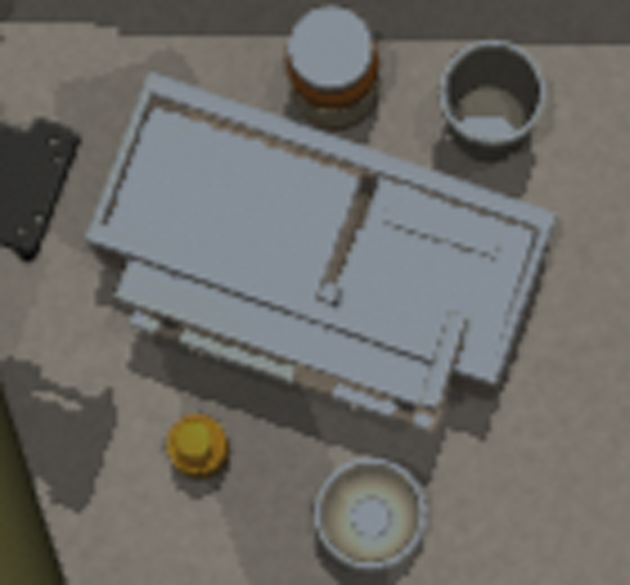

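Top view: the tooth is up at crop (328,295) behind the lid's rear edge, and the lid is against the end wall. The bar is back at 100.1 mm, and the dish and weight are where they were. Handing in.

```bash
python3 -c "
from h import *
print(env.sign_off())"
```

```text
the job is handed in; nothing more can be done
None
```

The lid is shut and the catch has sprung up behind it; I handed the job in at about 10.5 s. With the closed fingertips I pressed the bar down about 15 mm (about 9 N). Keeping it down, I pushed the lid's arm along until the force rose to about 14 N at the end wall. I then eased back off the arm and lifted clear.

**Last checks:**
- **Lid:** its arm's centre is at bin x ≈ 90 mm, where 89 mm is expected when home.
- **Bar:** its top is back at 100.1 mm, the same as at the start.
- **Catch:** the tooth shows up behind the lid's rear edge in the top view.
- **Other things:** the dish, weight, jar and tin look unmoved. I did not check the two tostada stacks or the spatula separately.
- **Robot:** it was touching nothing.

**Checks that failed or disagreed:**
- **Tooth height:** my depth sample at the bin origin hit the gap beside the tooth (2–8 mm), so the tooth being up rests on the picture and the bar height.
- **Bar depth during pressing:** one early top-camera reading put the bar about 2.5 mm higher than the fingertip did, so I pressed deeper before pushing.
- **Lid edge:** the depth estimate of the lid's edges was noisy, so I did not use it.

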